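Clear a stuck table foot from the paint-shop feed chute

TASK

One of the two primed table feet has run right in under the guide strips at the bottom of its feed chute and is stuck there. Nudge it back up its chute until its plate is clear of the strips, then lift it out by its stem and set it down upright on the floor of the steel tray, letting go only once it is down. Leave the foot waiting in the other chute where it is.

Things in the scene. Friction and masses are not known exactly. Their poses are not given: they have to be found in the camera images.
- foot: Stuck primed steel foot, about 0.3 kg: plate 80 (along the chute) x 56 x 8 mm, central round stem 30 mm across rising 36 mm above it. Origin: centre of plate underside, z up the stem. Leans 6 degrees with the chute, origin 122 mm downhill of the chute's middle, stem up through the slot between the strips. Clear of them once less than 40 mm downhill of the middle; friction holds it on the slope.
- chute: Its fixed channel, 340 long, 70 wide, walls 10.5 mm high. Origin: on bench under the middle; z vertical, x level, uphill, roughly away from the robot. Floor climbs 6 degrees to +x, 50 mm above bench at the origin. Two dark strips, tops 13.5 mm over channel floor, slot 38 mm, cover 170 to 80 mm downhill of the middle; end stop no higher; open above elsewhere. A like chute holds the other foot.
- tray: Shallow square dark steel tray, fixed to the bench, 160 x 160 mm outside, 28 mm high, walls 4 mm, floor 4 mm thick. Origin: centre of its underside; z up, x and y along its sides. Empty at the start.
- waiting_foot: An identical foot that stands free in the other, identical chute, in the open part well uphill of that chute's strips. Same origin and axes as the stuck foot. To be left alone.
Things that resemble listed ones, but are neither listed nor needed, are in the scene too. What is shaped like the foot but orange or pink is not meant. What is meant by the tray is not blue, and is the larger of those in its own colour.

How it is judged (in metres and radians):
On the way:
1. the stuck foot has been moved back up its chute until its plate is clear of the strips, while still down in the channel (x of foot in the frame of chute above -0.043 m and y of foot in the frame of chute between -0.02 and 0.02 m and z of foot in the frame of chute below 0.075 m), for 0.1 s.
At the end, for the whole second after the job is handed in: The foot that was stuck stands upright (within 10 degrees) on the floor of the tray, inside its walls, released and at rest; the waiting foot is within 15 mm of where it was (x of foot in the frame of tray between -0.06 and 0.06 m and y of foot in the frame of tray between -0.06 and 0.06 m and z of foot in the frame of tray below 0.01 m and angle between foot's own z axis and vertical below 0.17 rad and linear speed of foot below 0.02 m/s and distance of waiting_foot from where it was at the start of the episode below 0.015 m); the robot touches nothing.
It fails at once if the foot let go over the tray with its underside more than about 25 mm above the tray's floor (x of foot in the frame of tray between -0.08 and 0.08 m and y of foot in the frame of tray between -0.08 and 0.08 m and z of foot in the frame of tray above 0.03 m and contact force between the fingers and foot below 0.01 N).
It fails at once if the waiting foot moved more than 15 mm (distance of waiting_foot from where it was at the start of the episode above 0.015 m).
It also fails if it takes over 48 s, if anything falls off the work surface, if the arm or the gripper's body presses on something with over 40 N, if the wrist force passes 120 N, or if a joint passes its speed limit or range.

ROBOT

A 6-joint arm with a two-finger parallel gripper is mounted at the origin on the work surface. World frame = base frame: x ahead of the robot, y to its left, z up, the work surface at z = 0. Lengths are in m, angles in degrees, forces in N, time in s.
With the tool pointing down it reaches from about 0.375 to 0.9 m from the base axis. Payload 3.1 kg.
Tool frame: the origin (TCP) lies on the centre line of the jaws, within the pads' length; the fingertips stand 8 mm ahead of it and the grasp point (between the pads) lies 11 mm behind it; y points along the fingers, x is the direction in which the jaws open and shut, and the axes are right-handed (so a half turn about y gives the same grasp; the last joint's range is limited). The gripper opens to 87 mm and grips with 3 to 60 N. Pads are 19 mm wide; open, the fingers measure 117 mm over their backs; the gripper's body (75 mm by 190 mm) begins 51 mm behind the grasp point.
Start: joints at [66.033, 30.224, 82.088, -0, 67.689, -10.227], TCP at [0.148, 0.607, 0.231] pointing down, gripper open.
Joint ranges: [-176.69, 176.69], [-43.24, 126.21], [12.49, 139.97], [-82, 262], [0, 151.66], [-163.58, 163.58]. Speed limits (degrees/s): [159.86, 159.86, 180, 180, 180, 180].

INTERFACE

Orientations are given as a 3x3 rotation matrix whose columns are the frame's x, y, z axes.
In Python, from rig import read_state, imaging, job, spotter gives the robot as it stands.
- The arm moves only by the tool apply_moves, never from a script. Its argument "steps" is a list of rows, each an object of numbers: "x", "y", "z": the shift along the world's x, y, z in mm; "spin": the turn about the world's z in rad. In form: [{"x": .., "y": .., "z": .., "spin": ..}, ...]. A call has 1 to 12 rows; each row shifts and turns the pose as measured when the row begins; what a row does not reach is not made up. A row lasts 1/10 s, in which the tool goes at most 50 mm and 8.59 degrees, less where a joint would pass 70% of its speed; a pose out of reach is approached as far as the arm can. A call is refused whole if a number of a shift passes 50 or a number of a turn 0.15, either way. A call with a gripper value outside its range is refused whole. "grip" is the finger opening in mm, from 0 to 87, set as the call begins (left out, the last holds). The fingers move at their own pace and stop on an object; the grip force is fixed at half the most. Time passes only in rows, so rows that do not move let the fingers close. It gives the time, the measured TCP pose, the force and the opening at its end, in the units of the state.
- read_state(): the state, without advancing time (a new reading comes with each control period).
- imaging.capture(name): name is "scene" or "top" or "wrist"; returns the picture (400x640x3 uint8, red, green, blue); there is no depth.
- imaging.camera_params(name): a dict with "fov_y" (degrees; the focal length in pixels is half the picture's height over the tangent of half this angle, whatever the lens; pixels are square), "cx", "cy" (the principal point, pixels), "dist" ([k1, k2, p1, p2, k3] as OpenCV has them; the pictures are not rectified), "R" (3x3) and "t" (3): a world point X has camera coordinates R X + t. Camera axes: x right, y down, z forward; pixel columns grow to the right and rows downward; lengths in m; the calibration is good to about 2 mm. A picture is of the moment at which its call begins: read the wrist's pose just before it. camera_params takes no time and is no camera call; for the wrist camera it gives the pose at the moment of the call.
- job.hand_in(): hands the job in, once; it reports no verdict.
Trained networks look in the newest picture that a camera, given by its name, has taken for a name from the list of things; names that differ only in an ending like _2 or _b are one class to them, and where a whole thing is asked for, a point or a joint stands for the part that bears it (a point fixed in the world has none). Each returns a list of dicts, best first, with "score" (0 to 1); they miss things now and then, are a little off and sometimes report something else, mostly with a low value. They report only what shows in the picture. A call takes as long as a camera call. They do not tell look-alikes from the thing itself.
- spotter.cut_out(name, camera): "mask" (400x640 bool, what is visible of it) and "rect" ([left, top, width, height] in pixels, round what is visible of it).
The state is a dict: "time_s": time; "joint_positions": joint angles; "qvel": joint speeds; "tau": joint torques, N m; "position": TCP position; "tcp_rot": TCP orientation; "force": force on the tool from outside, world axes, zero at the start; "moment": the same for the moment, N m; "opening": opening from 0.0 (shut) to 1.0 (fully open).
Only numpy, scipy, OpenCV 4.12 (cv2) and the standard library are available. Lean on these libraries where they do the work, as an engineer would, in place of code of your own. Each camera call takes 0.05 s, during which the arm holds its last target.

## Working session

There is one attempt and no reset: what is moved stays moved. The work goes in short steps, Python scripts to look and compute and a tool call to move; the robot and the scene stay as the last step left them, time stands still between calls to the robot, and variables do not carry over. Pictures are saved under pics/ and viewed, and the job is handed in when it is done.

Besides the shell and the picture viewer there is one more tool, called after "Emit:" by a JSON object that holds its "fn" and its "kwargs", one argument or row to a line. apply_moves: Moves the arm, as the interface text tells. Its arguments: {"type":"object","properties":{"steps":{"type":"array"},"grip":{"type":"number"}},"required":["steps"]}

```bash
mkdir -p pics; ls; python3 - <<'E'
from rig import read_state, imaging, job, spotter
import cv2,numpy as np
s=read_state(); print(s['time_s'],s['position'],s['tcp_rot'],s['opening'])
for n in ['scene','top']:
    im=imaging.capture(n); cv2.imwrite(f'pics/{n}0.png',im[:,:,::-1])
    print(n,imaging.camera_params(n))
    for o in ['foot','chute','tray']:
        for d in spotter.cut_out(o,n):
            m=d['mask']; ys,xs=np.nonzero(m); print(o,round(d['score'],2),d['rect'],m.sum(),xs.mean().round(1),ys.mean().round(1))
print(read_state()['time_s'])
E
```

```text
pics
0.0 [0.14812107 0.60647004 0.22956854] [[ 2.37523664e-01 -8.43369728e-04 -9.71381386e-01]
 [ 9.71379434e-01 -1.97845472e-03  2.37524905e-01]
 [-2.12215541e-03 -9.99997687e-01  3.49302193e-04]] 0.9998239213615551
scene {'fov_y': 42.18985381097047, 'cx': 318.9659235979834, 'cy': 204.94470940436506, 'dist': array([-0.10706159,  0.        ,  0.        ,  0.        ,  0.        ]), 'R': array([[ 0.29840753,  0.95417805, -0.02229804],
       [ 0.61208576, -0.20924357, -0.76260616],
       [-0.73232778,  0.21391911, -0.64647865]]), 't': array([-0.10542681, -0.29210391,  1.63832263])}
foot 0.83 [369.3, 161.3, 33.8, 22.9] 424 384.6 172.4
foot 0.63 [412.6, 150.3, 34.5, 28.4] 493 431.4 163.7
foot 0.6 [408.9, 176.7, 25.1, 25.1] 392 418.5 188.8
chute 0.81 [395.9, 179.7, 109.0, 103.3] 4308 450.7 234.0
tray 0.87 [120.4, 263.7, 100.8, 90.2] 5562 170.2 308.0
tray 0.82 [260.5, 155.0, 64.8, 42.1] 1623 293.2 174.5
tray 0.61 [300.6, 202.7, 94.9, 71.3] 4232 346.2 235.3
top {'fov_y': 43.96276157794653, 'cx': 330.28051044923683, 'cy': 207.4534007381364, 'dist': array([-0.14399677,  0.        ,  0.        ,  0.        ,  0.        ]), 'R': array([[ 0.00220776, -0.99993778,  0.01093472],
       [-0.99688522, -0.0030628 , -0.07880655],
       [ 0.07883513, -0.01072668, -0.99682996]]), 't': array([-0.07448774,  0.5320671 ,  1.41743691])}
foot 0.93 [230.6, 190.5, 18.4, 28.3] 394 238.6 204.1
foot 0.71 [188.0, 234.0, 28.6, 32.0] 507 202.6 249.3
foot 0.55 [231.4, 237.1, 33.2, 31.5] 570 248.2 251.2
chute 0.94 [221.7, 102.1, 31.6, 118.2] 2691 235.8 155.3
tray 0.81 [413.7, 127.0, 65.0, 59.0] 2950 446.2 156.7
tray 0.76 [277.3, 153.2, 65.8, 65.7] 3011 309.3 184.2
tray 0.76 [300.5, 249.7, 48.1, 47.6] 1719 327.5 275.6
0.4
```

```bash
python3 - <<'E'
import cv2
a=cv2.imread('pics/top0.png');cv2.imwrite('pics/top0z.png',cv2.resize(a[80:320,150:490],None,fx=2.35,fy=2.35,interpolation=2))
E
```

```text
(no output)
```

View pics/scene0.png

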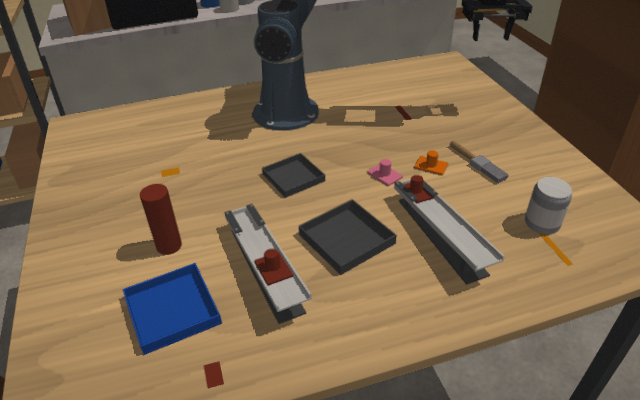

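View pics/top0z.png

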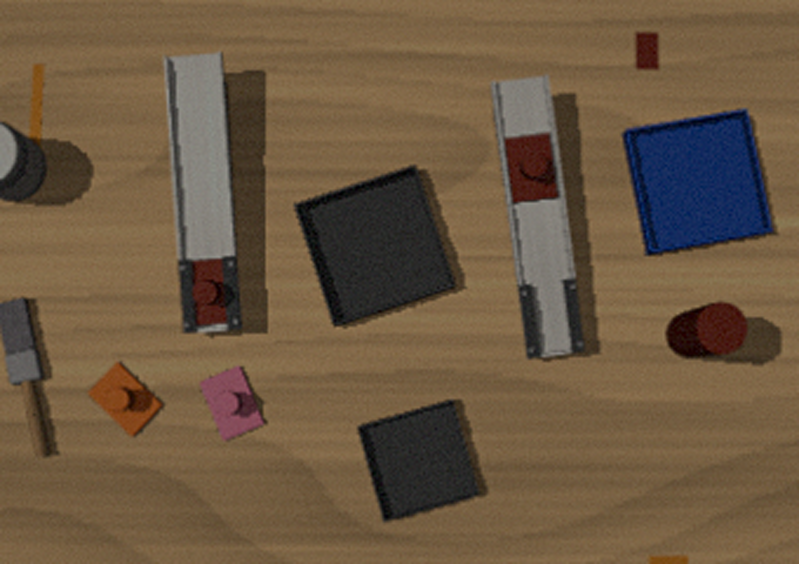

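```bash
cat > h.py <<'E'
from rig import read_state, imaging, job, spotter
import cv2,numpy as np
def K(p):
    f=200/np.tan(np.radians(p['fov_y']/2)); return np.array([[f,0,p['cx']],[0,f,p['cy']],[0,0,1]])
def back(p,uv,z):
    uv=np.atleast_2d(np.array(uv,float)); n=cv2.undistortPoints(uv[:,None],K(p),np.array(p['dist']))[:,0]
    R=np.array(p['R']);t=np.array(p['t']); C=-R.T@t
    d=np.c_[n,np.ones(len(n))]@R
    z=np.broadcast_to(z,len(n)); return C+d*((z-C[2])/d[:,2])[:,None]
def proj(p,X):
    r,_=cv2.Rodrigues(np.array(p['R'])); return cv2.projectPoints(np.atleast_2d(X).astype(float),r,np.array(p['t']),K(p),np.array(p['dist']))[0][:,0]
E
python3 - <<'E'
from h import *
p=imaging.camera_params('top')
uv=np.array([[165,57],[221,53],[184,332],[240,333]])/2.35+[150,80]
X=back(p,uv,[.078,.078,.045,.045]);print(X.round(3))
a=X[:2].mean(0);b=X[2:].mean(0);print((a+b)/2,np.linalg.norm((a-b)[:2]),np.degrees(np.arctan2(*(a-b)[[1,0]])))
print('stem',back(p,np.array([206,293])/2.35+[150,80],.081))
uv=np.array([[296,204],[416,168],[457,288],[337,325]])/2.35+[150,80]
X=back(p,uv,.028);print(X.round(3),X.mean(0))
im=imaging.capture('wrist');cv2.imwrite('pics/w0.png',im[:,:,::-1]);print(imaging.camera_params('wrist'))
a=cv2.imread('pics/top0.png');cv2.imwrite('pics/tc.png',cv2.resize(a[95:230,200:300],None,fx=4.4,fy=4.4,interpolation=2))
E
```

```text
[[0.824 0.244 0.078]
 [0.828 0.175 0.078]
 [0.49  0.219 0.045]
 [0.489 0.15  0.045]]
[0.65771901 0.19707199 0.0615    ] 0.3376432689131185 4.2433118703057255
stem [[0.53452186 0.18627947 0.081     ]]
[[ 0.65   0.086  0.028]
 [ 0.696 -0.063  0.028]
 [ 0.546 -0.114  0.028]
 [ 0.5    0.033  0.028]] [ 0.59797813 -0.0145701   0.028     ]
{'fov_y': 62.02469766965727, 'cx': 320.5506636887243, 'cy': 202.72477945677232, 'dist': array([-0.02242544,  0.        ,  0.        ,  0.        ,  0.        ]), 'R': array([[ 2.38526418e-01,  9.71135765e-01, -6.88224136e-04],
       [ 9.28713351e-01, -2.27899512e-01,  2.92495000e-01],
       [ 2.83895509e-01, -7.04069475e-02, -9.56266805e-01]]), 't': array([-0.62451364, -0.03609771,  0.39325393])}
```

View pics/w0.png

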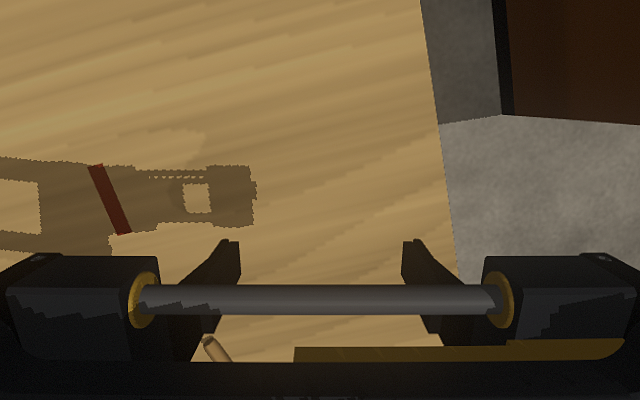

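View pics/tc.png

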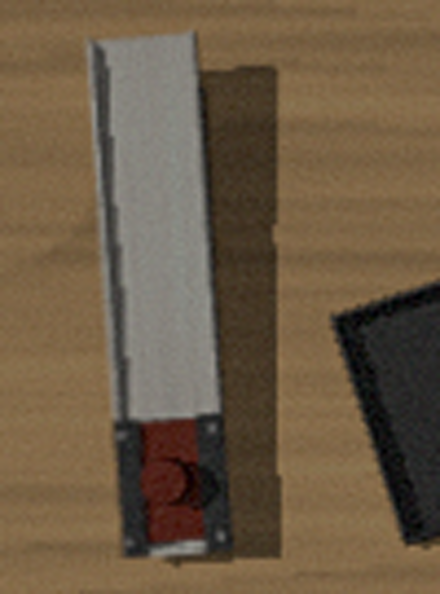

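Both views show the stuck foot in the left chute: its stem is at top-view pixel ≈(238,205), between the dark strips. The target tray is the larger dark one, at ≈(309,184). The chute's middle comes out at (0.658, 0.197) with yaw 4.2° and length 338 mm against 340 given. The tray centre is (0.598, -0.015), with sides of 157 mm against 160 given. The pink and orange feet and the blue and small dark trays are decoys. Next I approach above the stem.

Emit:
{"fn": "apply_moves", "kwargs": {
  "steps": [
    {"x": 30,"y": -32,"z": 0,"spin": 0.1},
    {"x": 34,"y": -36,"z": 0,"spin": 0.1},
    {"x": 34,"y": -36,"z": 0,"spin": 0.1},
    {"x": 34,"y": -36,"z": 0,"spin": 0},
    {"x": 34,"y": -36,"z": 0,"spin": 0},
    {"x": 34,"y": -36,"z": 0,"spin": 0},
    {"x": 34,"y": -36,"z": 0,"spin": 0},
    {"x": 34,"y": -36,"z": 0,"spin": 0},
    {"x": 34,"y": -36,"z": 0,"spin": 0},
    {"x": 34,"y": -36,"z": 0,"spin": 0},
    {"x": 34,"y": -36,"z": 0,"spin": 0},
    {"x": 0,"y": 0,"z": 0,"spin": 0}
  ],
  "grip": 87
}}

```text
time_s: 1.65
position: [0.5247, 0.2084, 0.2333]
tcp_rot: [[-0.079, 0.011, -0.997], [0.997, 0.008, -0.079], [0.007, -1.0, -0.011]]
force: [0.4, 0.2, -0.2]
opening: 1.001
```

```bash
python3 - <<'E'
from h import *
print(read_state()['position'])
p=imaging.camera_params('wrist'); im=imaging.capture('wrist').copy()
c=np.array([.6577,.1971,0]);a=np.radians(4.24);ca,sa=np.cos(a),np.sin(a)
def W(x,y,z): return c+[ca*x-sa*y,sa*x+ca*y,z]
s6=np.sin(np.radians(6));c6=np.cos(np.radians(6))
def F(x,y,h): # slope coords: foot-of x level at floor, h normal
    return W(x-h*s6,y,.05+x*np.tan(np.radians(6))+h*c6)
cor=[F(x*1.0,y,.0135) for x in(-.17,-.08) for y in(-.019,.019)]
th=np.linspace(0,6.28,24)
top=[F(-.122+.015*np.cos(t),.015*np.sin(t),.044) for t in th]
cv2.imwrite('pics/w1r.png',im[:,:,::-1])
for P in cor+top:
    u=proj(p,P)[0]; cv2.circle(im,(int(round(u[0])),int(round(u[1]))),1,(0,255,0),-1)
cv2.imwrite('pics/w1.png',im[:,:,::-1])
for d in spotter.cut_out('foot','wrist'):
    print(d['score'],d['rect'])
E
```

```text
[0.52465675 0.20840931 0.23327172]
0.84 [250.9, 8.2, 75.6, 92.9]
0.73 [371.6, 24.9, 84.6, 89.7]
0.64 [283.8, 153.8, 35.3, 69.9]
```

View pics/w1.png

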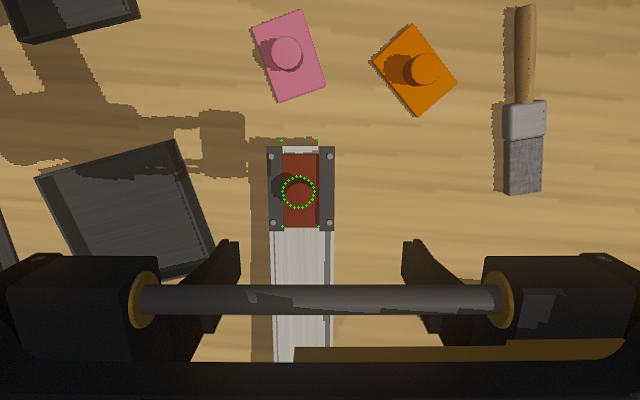

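```bash
python3 - <<'E'
import cv2
for n in ['w1','w1r']:
    a=cv2.imread(f'pics/{n}.png')[130:250,240:360]
    globals()[n]=cv2.resize(a,None,fx=3.3,fy=3.3,interpolation=2)
import numpy as np
cv2.imwrite('pics/w1z.png',np.hstack([w1,w1r]))
E
```

```text
(no output)
```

View pics/w1z.png

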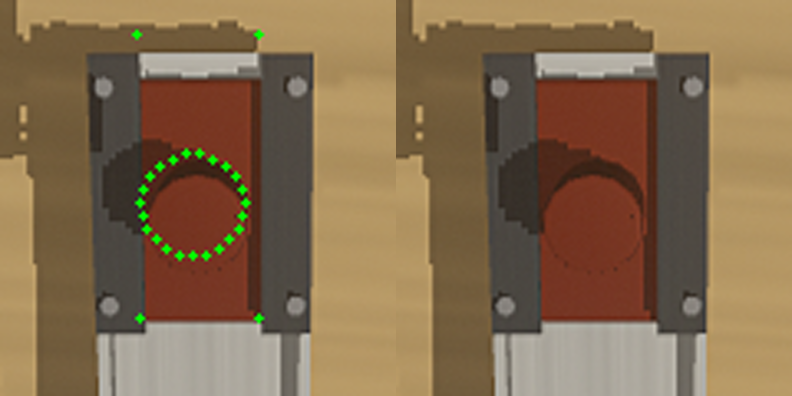

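```bash
python3 - <<'E'
from h import *
p=imaging.camera_params('wrist')
print(back(p,np.array([[196,223],[196-3,223]])/3.3+[240,130],.081))
print(back(p,np.array([[90,54],[313,54],[98,332],[309,332]])/3.3+[240,130],[.0459,.0459,.0555,.0555]))
E
```

```text
[[0.53129404 0.19296919 0.081     ]
 [0.53136329 0.19209818 0.081     ]]
[[0.48987032 0.15558315 0.0459    ]
 [0.48433177 0.2244994  0.0459    ]
 [0.57836166 0.16261865 0.0555    ]
 [0.57295709 0.23111154 0.0555    ]]
```

```bash
python3 - <<'E'
from h import *
for i in range(3):
    s=read_state();print(s['time_s'],s['position'].round(4),np.abs(s['qvel']).max())
    p=imaging.camera_params('wrist');print(p['t'].round(4))
    im=imaging.capture('wrist')
im=im.copy();cv2.imwrite('pics/w2r.png',cv2.resize(im[120:250,230:360,::-1],None,fx=4,fy=4,interpolation=2))
E
```

```text
1.75 [0.5199 0.2117 0.2327] 2.794874485045151
[-0.1699 -0.5493  0.2336]
1.8 [0.5188 0.2127 0.2326] 1.9883170014314437
[-0.17   -0.5484  0.2343]
1.85 [0.5181 0.2134 0.2326] 1.33312605420945
[-0.1699 -0.5481  0.2345]
```

View pics/w2r.png

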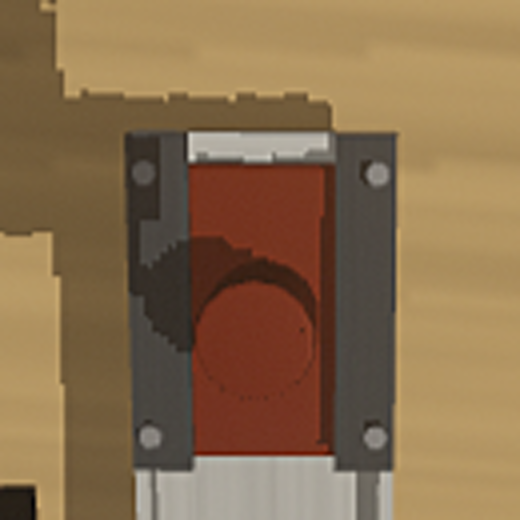

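```bash
python3 - <<'E'
from h import *
for i in range(1):
    s=read_state();print(s['time_s'],s['position'].round(4),s['tcp_rot'].round(3))
    p=imaging.camera_params('wrist');print(p['t'].round(4))
print(back(p,np.array([[256,340]])/4+[230,120],.081))
print(back(p,np.array([[126,133],[397,133],[134,470],[393,470]])/4+[230,120],[.0459,.0459,.0555,.0555]))
E
```

```text
1.9 [0.5179 0.2138 0.2327] [[-0.087  0.004 -0.996]
 [ 0.996  0.009 -0.087]
 [ 0.009 -1.    -0.005]]
[-0.1697 -0.5481  0.2345]
[[0.53708317 0.19041878 0.081     ]]
[[0.49546086 0.15188917 0.0459    ]
 [0.48956458 0.22136701 0.0459    ]
 [0.58491933 0.15863458 0.0555    ]
 [0.57908422 0.22841403 0.0555    ]]
```

Emit:
{"fn": "apply_moves", "kwargs": {
  "steps": [
    {"x": 10,"y": -12,"z": -20,"spin": 0},
    {"x": 7,"y": -10,"z": -35,"spin": 0},
    {"x": 2,"y": -2,"z": -30,"spin": 0},
    {"x": 0,"y": 0,"z": -15,"spin": 0},
    {"x": 0,"y": 0,"z": 0,"spin": 0},
    {"x": 0,"y": 0,"z": 0,"spin": 0}
  ]
}}

```text
time_s: 2.5
position: [0.5315, 0.1991, 0.1324]
tcp_rot: [[-0.104, 0.007, -0.995], [0.995, 0.011, -0.104], [0.01, -1.0, -0.008]]
force: [0.1, 0.7, 0.0]
opening: 1.004
```

Emit:
{"fn": "apply_moves", "kwargs": {
  "steps": [
    {"x": 5,"y": -9.5,"z": -20,"spin": -0.027},
    {"x": 2,"y": -3,"z": -10,"spin": 0},
    {"x": 1,"y": -1,"z": -5,"spin": 0}
  ]
}}

```text
time_s: 2.8
position: [0.5408, 0.1888, 0.1008]
tcp_rot: [[-0.082, 0.015, -0.997], [0.997, 0.012, -0.082], [0.011, -1.0, -0.016]]
force: [0.2, 0.6, 0.4]
opening: 0.997
```

Emit:
{"fn": "apply_moves", "kwargs": {
  "steps": [
    {"x": 0,"y": 0,"z": 0,"spin": 0},
    {"x": 0,"y": 0,"z": 0,"spin": 0}
  ]
}}

```text
time_s: 3.0
position: [0.5411, 0.1894, 0.1016]
tcp_rot: [[-0.083, 0.016, -0.996], [0.996, 0.013, -0.083], [0.011, -1.0, -0.017]]
force: [-0.9, -0.1, 0.2]
opening: 0.998
```

Emit:
{"fn": "apply_moves", "kwargs": {
  "steps": [
    {"x": -4,"y": 0,"z": -16,"spin": 0},
    {"x": -2,"y": 0,"z": -12,"spin": 0},
    {"x": 0,"y": 0,"z": -6,"spin": 0},
    {"x": 0,"y": 0,"z": 0,"spin": 0},
    {"x": 0,"y": 0,"z": 0,"spin": 0}
  ]
}}

```text
time_s: 3.5
position: [0.5371, 0.1904, 0.0692]
tcp_rot: [[-0.084, 0.022, -0.996], [0.996, 0.014, -0.084], [0.012, -1.0, -0.023]]
force: [0.2, -1.3, 0.3]
opening: 1.001
```

```bash
python3 - <<'E'
from h import *
s=read_state();print(s['time_s'],s['position'].round(4),s['force'])
im=imaging.capture('wrist');cv2.imwrite('pics/w3.png',im[:,:,::-1])
im=imaging.capture('scene');cv2.imwrite('pics/s3.png',cv2.resize(im[120:260,330:530,::-1],None,fx=4,fy=4,interpolation=2))
E
```

```text
3.5 [0.5371 0.1904 0.0692] [ 0.23641155 -1.29462096  0.28235135]
```

View pics/w3.png

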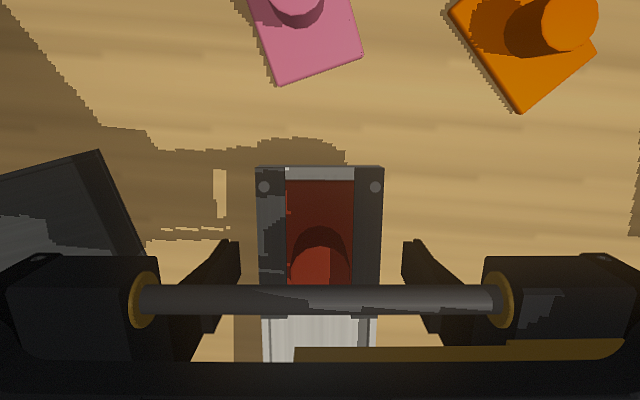

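View pics/s3.png

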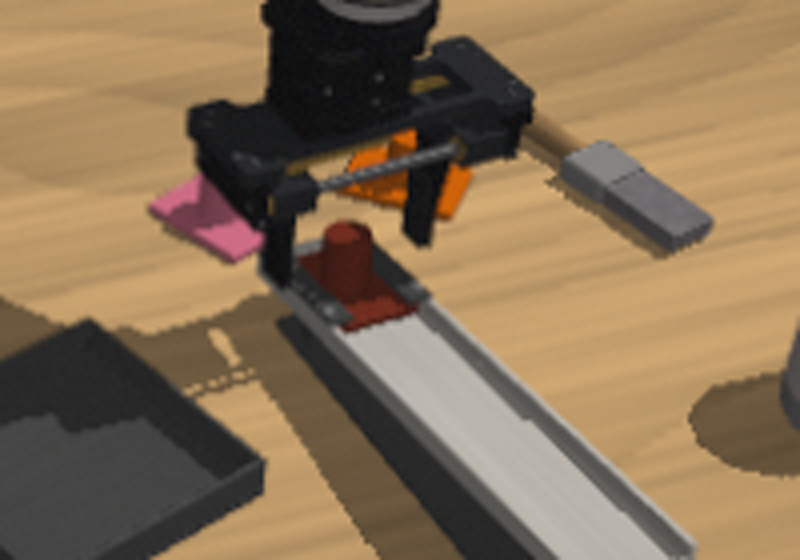

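The stem (≈(319,265) in the wrist view) is centred between the fingertips (240 and 402). I lower a little and close.

Emit:
{"fn": "apply_moves", "kwargs": {
  "steps": [
    {"x": 0,"y": 0,"z": -4,"spin": 0},
    {"x": 0,"y": 0,"z": 0,"spin": 0},
    {"x": 0,"y": 0,"z": 0,"spin": 0},
    {"x": 0,"y": 0,"z": 0,"spin": 0},
    {"x": 0,"y": 0,"z": 0,"spin": 0},
    {"x": 0,"y": 0,"z": 0,"spin": 0},
    {"x": 0,"y": 0,"z": 0,"spin": 0}
  ],
  "grip": 20
}}

```text
time_s: 4.3
position: [0.5382, 0.1904, 0.0662]
tcp_rot: [[-0.084, 0.025, -0.996], [0.996, 0.014, -0.084], [0.012, -1.0, -0.026]]
force: [0.2, -0.1, 0.1]
opening: 0.447
```

Emit:
{"fn": "apply_moves", "kwargs": {
  "steps": [
    {"x": 0,"y": 0,"z": 0,"spin": 0},
    {"x": 0,"y": 0,"z": 0,"spin": 0},
    {"x": 0,"y": 0,"z": 0,"spin": 0},
    {"x": 0,"y": 0,"z": 0,"spin": 0}
  ]
}}

```text
time_s: 4.7
position: [0.5382, 0.1904, 0.0662]
tcp_rot: [[-0.084, 0.025, -0.996], [0.996, 0.014, -0.084], [0.012, -1.0, -0.026]]
force: [0.4, -0.2, -0.8]
opening: 0.335
```

Emit:
{"fn": "apply_moves", "kwargs": {
  "steps": [
    {"x": 5,"y": 0.4,"z": 0.5,"spin": 0},
    {"x": 8,"y": 0.6,"z": 0.8,"spin": 0},
    {"x": 8,"y": 0.6,"z": 0.8,"spin": 0}
  ]
}}

```text
time_s: 5.0
position: [0.5568, 0.192, 0.0682]
tcp_rot: [[-0.085, 0.018, -0.996], [0.996, 0.013, -0.084], [0.012, -1.0, -0.019]]
force: [-2.0, -0.3, 1.1]
opening: 0.338
```

Dragging with low force and the z ratio right; I continue.

Emit:
{"fn": "apply_moves", "kwargs": {
  "steps": [
    {"x": 10,"y": 0.7,"z": 1.0,"spin": 0},
    {"x": 10,"y": 0.7,"z": 1.0,"spin": 0},
    {"x": 10,"y": 0.7,"z": 1.0,"spin": 0}
  ]
}}

```text
time_s: 5.3
position: [0.5896, 0.1943, 0.0716]
tcp_rot: [[-0.085, 0.018, -0.996], [0.996, 0.013, -0.084], [0.012, -1.0, -0.019]]
force: [-1.5, 0.4, 1.7]
opening: 0.339
```

Emit:
{"fn": "apply_moves", "kwargs": {
  "steps": [
    {"x": 10,"y": 0.8,"z": 1.0,"spin": 0},
    {"x": 10,"y": 0.8,"z": 1.0,"spin": 0},
    {"x": 10,"y": 0.8,"z": 1.0,"spin": 0},
    {"x": 6,"y": 0.5,"z": 0.6,"spin": 0},
    {"x": 0,"y": 0,"z": 0,"spin": 0},
    {"x": 0,"y": 0,"z": 0,"spin": 0},
    {"x": 0,"y": 0,"z": 0,"spin": 0}
  ]
}}

```text
time_s: 6.0
position: [0.6326, 0.1975, 0.0762]
tcp_rot: [[-0.084, 0.022, -0.996], [0.996, 0.014, -0.084], [0.012, -1.0, -0.024]]
force: [-0.4, -0.0, 1.6]
opening: 0.342
```

```bash
python3 - <<'E'
from h import *
s=read_state();print(s['time_s'],s['position'].round(4),s['force'])
a=imaging.capture('top')[95:230,200:300,::-1]
b=imaging.capture('scene')[130:270,370:520,::-1]
r=lambda i:cv2.resize(i,(int(i.shape[1]*520/i.shape[0])*1,520),interpolation=2)
o=np.hstack([r(a),r(b)])[:,:800];cv2.imwrite('pics/s4.png',o)
E
```

```text
6.0 [0.6326 0.1975 0.0762] [-0.35180771 -0.01880045  1.62243759]
```

View pics/s4.png

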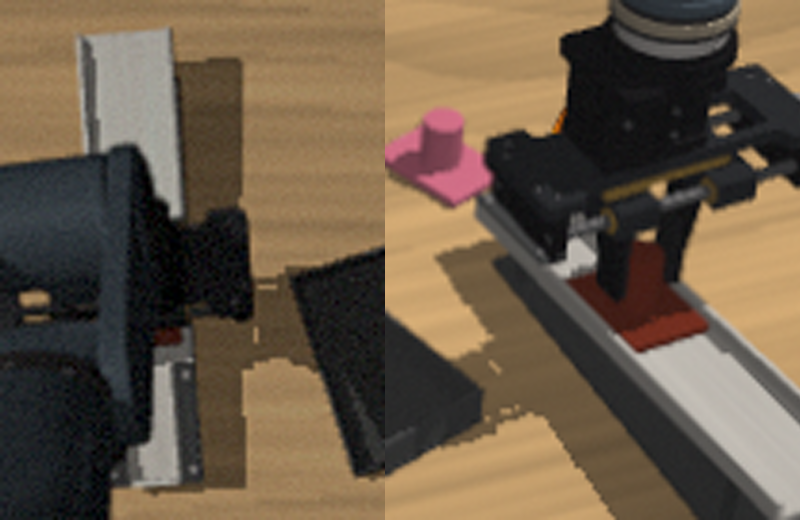

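Foot dragged 94 mm, so it sits about 27 mm downhill of the middle. The scene view shows its plate in the open channel, well clear of the strips. I lift straight up.

Emit:
{"fn": "apply_moves", "kwargs": {
  "steps": [
    {"x": 0,"y": 0,"z": 6,"spin": 0},
    {"x": 0,"y": 0,"z": 12,"spin": 0},
    {"x": 0,"y": 0,"z": 18,"spin": 0},
    {"x": 0,"y": 0,"z": 18,"spin": 0},
    {"x": 0,"y": 0,"z": 12,"spin": 0},
    {"x": 0,"y": 0,"z": 0,"spin": 0},
    {"x": 0,"y": 0,"z": 0,"spin": 0}
  ]
}}

```text
time_s: 6.8
position: [0.6292, 0.197, 0.1433]
tcp_rot: [[-0.084, 0.016, -0.996], [0.996, 0.013, -0.084], [0.012, -1.0, -0.017]]
force: [-0.8, -0.4, -2.4]
opening: 0.34
```

```bash
python3 - <<'E'
from h import *
s=read_state();print(s['time_s'],s['position'].round(4),s['force'],s['opening'])
b=imaging.capture('scene')[110:270,300:500,::-1]
cv2.imwrite('pics/s5.png',cv2.resize(b,None,fx=3.5,fy=3.5,interpolation=2))
w=imaging.capture('wrist');cv2.imwrite('pics/w5.png',w[:,:,::-1])
E
```

```text
6.8 [0.6292 0.197  0.1433] [-0.84857933 -0.38249997 -2.44671845] 0.33971927384634243
```

View pics/s5.png

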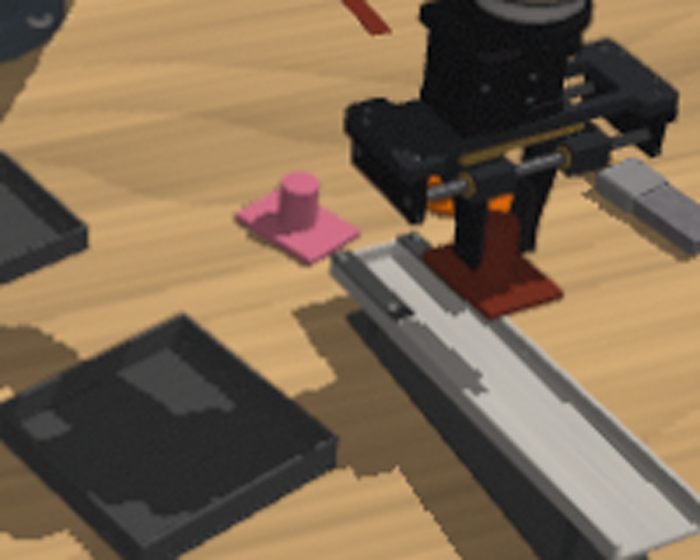

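View pics/w5.png

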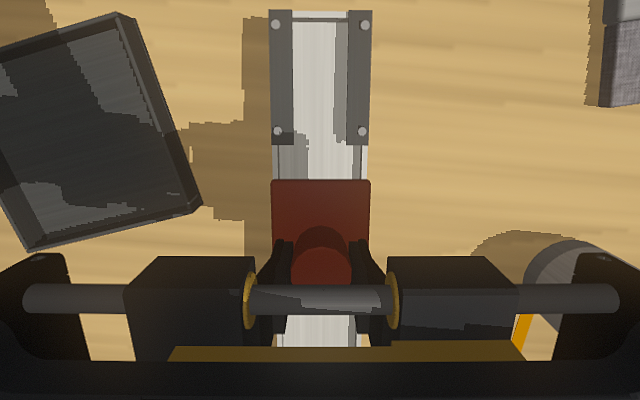

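The foot is held squarely and free of the chute (force about -2.4 N, roughly its weight). I carry it to the tray.

Emit:
{"fn": "apply_moves", "kwargs": {
  "steps": [
    {"x": -2,"y": -10,"z": 0,"spin": 0},
    {"x": -3,"y": -20,"z": 0,"spin": 0},
    {"x": -3,"y": -25,"z": 0,"spin": 0},
    {"x": -3,"y": -25,"z": 0,"spin": 0},
    {"x": -3,"y": -25,"z": 0,"spin": 0},
    {"x": -3,"y": -25,"z": 0,"spin": 0},
    {"x": -3,"y": -25,"z": 0,"spin": 0},
    {"x": -3,"y": -20,"z": 0,"spin": 0},
    {"x": -2,"y": -12,"z": 0,"spin": 0},
    {"x": 0,"y": -4,"z": 0,"spin": 0},
    {"x": 0,"y": 0,"z": 0,"spin": 0},
    {"x": 0,"y": 0,"z": 0,"spin": 0}
  ]
}}

```text
time_s: 8.1
position: [0.5957, -0.0053, 0.1344]
tcp_rot: [[-0.085, -0.0, -0.996], [0.996, 0.012, -0.085], [0.012, -1.0, -0.001]]
force: [-0.6, -0.1, -3.7]
opening: 0.335
```

Emit:
{"fn": "apply_moves", "kwargs": {
  "steps": [
    {"x": 2,"y": -3,"z": -15,"spin": 0},
    {"x": 1,"y": -3,"z": -25,"spin": 0},
    {"x": 0,"y": 0,"z": -15,"spin": 0},
    {"x": 0,"y": 0,"z": 0,"spin": 0},
    {"x": 0,"y": 0,"z": 0,"spin": 0},
    {"x": 0,"y": 0,"z": 0,"spin": 0}
  ]
}}

```text
time_s: 8.7
position: [0.6001, -0.0072, 0.0752]
tcp_rot: [[-0.091, 0.001, -0.996], [0.996, 0.013, -0.091], [0.013, -1.0, -0.002]]
force: [-0.3, -0.0, -3.4]
opening: 0.338
```

```bash
python3 - <<'E'
from h import *
s=read_state();print(s['time_s'],s['position'].round(4),s['force'],s['opening'])
b=imaging.capture('scene')[130:290,260:460,::-1]
cv2.imwrite('pics/s6.png',cv2.resize(b,None,fx=3.5,fy=3.5,interpolation=2))
w=imaging.capture('wrist');cv2.imwrite('pics/w6.png',w[:,:,::-1])
E
```

```text
8.7 [ 0.6001 -0.0072  0.0752] [-0.25364135 -0.03884024 -3.35076062] 0.3383885980291273
```

View pics/s6.png

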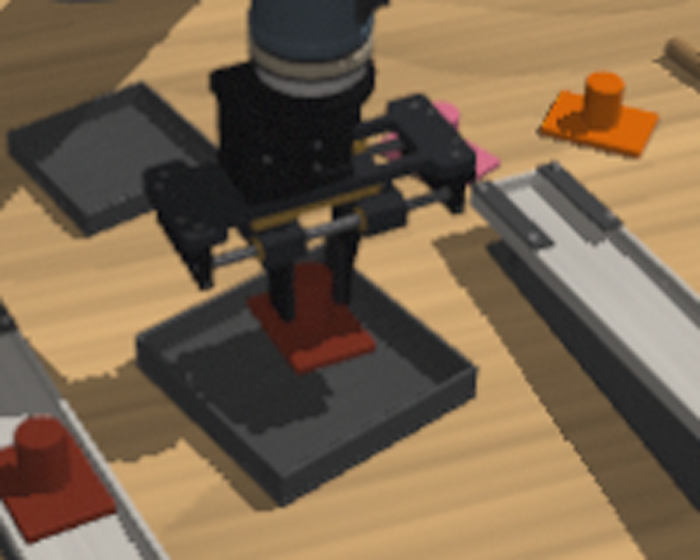

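View pics/w6.png

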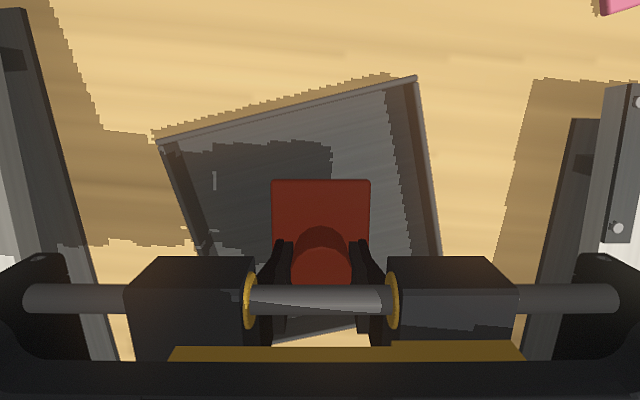

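```bash
python3 - <<'E'
from h import *
p=imaging.camera_params('wrist');print(read_state()['position'])
X=back(p,[[155,141],[416,77]],.028)[:,:2];print(X)
d=X[1]-X[0];L=np.linalg.norm(d);d/=L;n=np.array([d[1],-d[0]]);n*=np.sign(n[0]);print(L,X.mean(0)+n*.08,np.degrees(np.arctan2(n[1],n[0])))
E
```

```text
[ 0.60047699 -0.00747438  0.07572722]
[[ 0.55275567 -0.11215899]
 [ 0.50266483  0.03910321]]
0.1593403432118098 [ 0.60365446 -0.01137879] 18.322410709133433
```

The tray centre is confirmed at (0.604, -0.011), side 159 mm. The foot is over it to within a few mm, so I lower it.

Emit:
{"fn": "apply_moves", "kwargs": {
  "steps": [
    {"x": 1,"y": -2,"z": -14,"spin": 0},
    {"x": 0,"y": 0,"z": -12,"spin": 0},
    {"x": 0,"y": 0,"z": -5,"spin": 0},
    {"x": 0,"y": 0,"z": -1,"spin": 0}
  ]
}}

```text
time_s: 9.2
position: [0.6028, -0.0099, 0.0426]
tcp_rot: [[-0.091, 0.006, -0.996], [0.996, 0.012, -0.091], [0.011, -1.0, -0.007]]
force: [-0.2, 0.4, -2.9]
opening: 0.339
```

Emit:
{"fn": "apply_moves", "kwargs": {
  "steps": [
    {"x": 0,"y": 0,"z": -3,"spin": 0},
    {"x": 0,"y": 0,"z": -2,"spin": 0},
    {"x": 0,"y": 0,"z": -1,"spin": 0}
  ]
}}

```text
time_s: 9.5
position: [0.603, -0.01, 0.0359]
tcp_rot: [[-0.091, 0.006, -0.996], [0.996, 0.012, -0.091], [0.011, -1.0, -0.007]]
force: [0.8, 0.7, 0.6]
opening: 0.338
```

Emit:
{"fn": "apply_moves", "kwargs": {
  "steps": [
    {"x": 0,"y": 0,"z": -1,"spin": 0},
    {"x": 0,"y": 0,"z": -1,"spin": 0}
  ]
}}

```text
time_s: 9.7
position: [0.6038, -0.01, 0.0352]
tcp_rot: [[-0.091, 0.008, -0.996], [0.996, 0.012, -0.091], [0.011, -1.0, -0.009]]
force: [0.6, -0.1, 1.3]
opening: 0.335
```

The wrist force went from -3 N to +1.3 N, so the foot is down on the floor. I release it.

Emit:
{"fn": "apply_moves", "kwargs": {
  "steps": [
    {"x": 0,"y": 0,"z": 0,"spin": 0},
    {"x": 0,"y": 0,"z": 0,"spin": 0},
    {"x": 0,"y": 0,"z": 0,"spin": 0},
    {"x": 0,"y": 0,"z": 0,"spin": 0},
    {"x": 0,"y": 0,"z": 0,"spin": 0},
    {"x": 0,"y": 0,"z": 0,"spin": 0}
  ],
  "grip": 60
}}

```text
time_s: 10.3
position: [0.6056, -0.0105, 0.0367]
tcp_rot: [[-0.091, 0.013, -0.996], [0.996, 0.011, -0.091], [0.009, -1.0, -0.014]]
force: [-1.3, 0.0, -0.1]
opening: 0.681
```

Emit:
{"fn": "apply_moves", "kwargs": {
  "steps": [
    {"x": 0,"y": 0,"z": 8,"spin": 0},
    {"x": 0,"y": 0,"z": 15,"spin": 0},
    {"x": 0,"y": 0,"z": 25,"spin": 0},
    {"x": 0,"y": 0,"z": 30,"spin": 0},
    {"x": 0,"y": 0,"z": 30,"spin": 0},
    {"x": -10,"y": 0,"z": 30,"spin": 0},
    {"x": -20,"y": 0,"z": 20,"spin": 0},
    {"x": 0,"y": 0,"z": 0,"spin": 0},
    {"x": 0,"y": 0,"z": 0,"spin": 0},
    {"x": 0,"y": 0,"z": 0,"spin": 0}
  ]
}}

```text
time_s: 11.3
position: [0.5755, -0.0106, 0.2092]
tcp_rot: [[-0.091, 0.021, -0.996], [0.996, 0.009, -0.091], [0.007, -1.0, -0.022]]
force: [-0.1, -1.0, -0.6]
opening: 0.686
```

```bash
python3 - <<'E'
from h import *
s=read_state();print(s['time_s'],s['position'].round(4),s['force'],s['opening'])
b=imaging.capture('scene')[130:330,200:460,::-1]
cv2.imwrite('pics/s7.png',cv2.resize(b,None,fx=3,fy=3,interpolation=2))
p=imaging.camera_params('wrist');w=imaging.capture('wrist');cv2.imwrite('pics/w7.png',w[:,:,::-1])
t=imaging.capture('top');cv2.imwrite('pics/t7.png',cv2.resize(t[80:320,150:490,::-1],None,fx=2.35,fy=2.35,interpolation=2))
pt=imaging.camera_params('top')
E
```

```text
11.3 [ 0.5755 -0.0106  0.2092] [-0.08091513 -0.95887549 -0.57475747] 0.6855986902774185
```

View pics/s7.png

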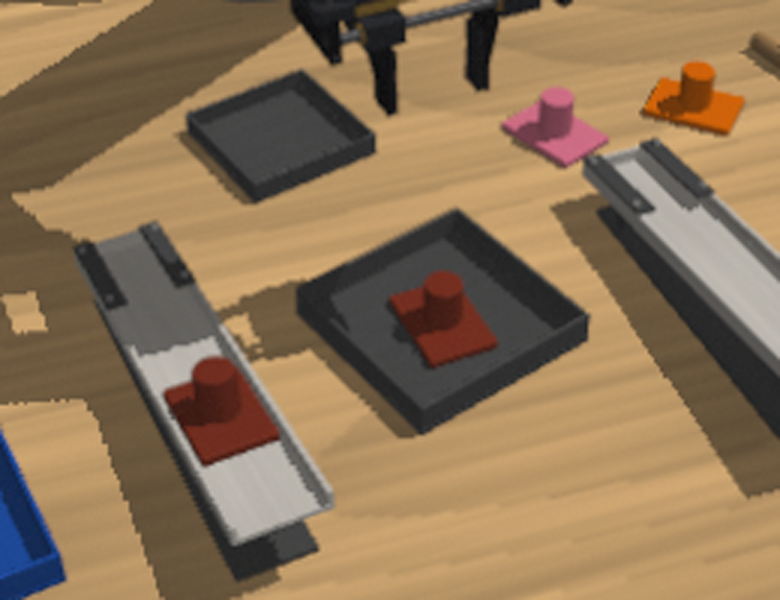

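View pics/w7.png

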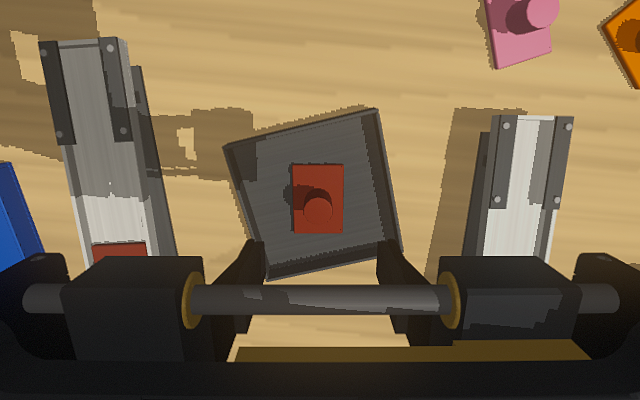

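View pics/t7.png

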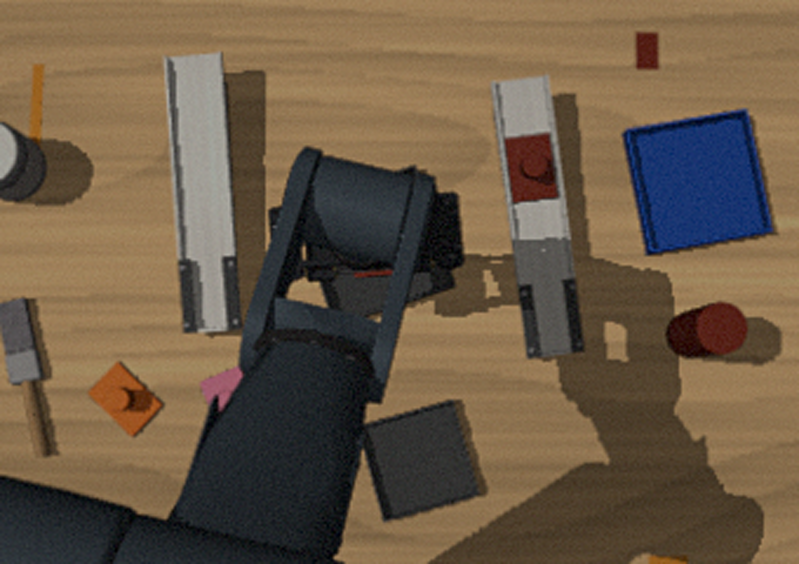

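The views show the foot flat and upright near the tray's centre (plate ≈(318,200) in the wrist view). The waiting foot is unmoved (same ≈(532,168) in the zoomed top view), and the gripper is clear. I hand the job in.

```bash
python3 - <<'E'
from rig import job
print(job.hand_in())
E
```

```text
the job is handed in; nothing more can be done
None
```

The stuck foot is now standing upright near the centre of the larger dark tray, and I've handed the job in, at about 11.5 s of the 48 s allowed. I gripped it by its stem and drew it 94 mm up the left chute, to about 27 mm downhill of the chute's middle. It paused there about 0.3 s, still in the channel and clear of the strips. I then lifted it out and lowered it into the tray, letting go only after the wrist force showed it was on the floor (vertical force went from about -3 N to +1.3 N).

**Last checks:**
- **Foot:** the scene and wrist views show it flat and upright inside the walls, within about 10 mm of the tray's centre by my estimate. I judged this by eye and did not measure its final pose.
- **Waiting foot:** it sits at the same place in the top view before and after.
- **Gripper:** it is open, about 0.2 m above the bench and clear of everything.

**Disagreements:** the first top-view estimates of the chute and tray were 3–6 mm off the later wrist-camera ones. I used the wrist values, which matched the given sizes. My first wrist picture was taken while the arm was still settling, so I measured again from a later one. No check failed.

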